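# Tilt a cover plate out of a hooded bin and clamp it in its fixture

### The arm

A 6-joint arm with a two-finger parallel gripper is mounted at the origin on the work surface. World frame = base frame: x ahead of the robot, y to its left, z up, the work surface at z = 0. Lengths are in mm, angles in rad, forces in N, time in s.
With the tool pointing down it reaches from about 300 to 775 mm from the base axis. Payload 14.6 kg.
Tool frame: the origin (TCP) lies between the finger pads; the fingertips stand 19 mm ahead of it and the grasp point (between the pads) is the TCP; z points along the fingers, y is the line along which they close (so a half turn about z gives the same grasp; the last joint's range is limited). The gripper opens to 94 mm and grips with 3 to 60 N. Pads are 16 mm wide; open, the fingers measure 119 mm over their backs; the gripper's body (75 mm by 177 mm) begins 78 mm behind the grasp point.
Start: joints at [1.195, 0.3, 1.521, -0, 1.321, -0.067], TCP at [167.151, 523.975, 224.446] pointing down, gripper open.
Joint ranges: [-3.03, 3.03], [-0.79, 2.21], [0.23, 2.52], [-1.04, 4.18], [0, 3.07], [-2.55, 2.55]. Speed limits (rad/s): [2.22, 2.22, 2.57, 3.14, 3.14, 3.14].

### API

Orientations are given as [roll, pitch, yaw] about the fixed x, y, z axes, in that order (R = Rz(yaw) Ry(pitch) Rx(roll)).
In Python, from cell import monitor, imaging, job, find_in, trace gives the robot as it stands. The module is installed in compiled form; this text tells all that it offers.
- The arm moves only by the tool arm_command, never from a script. Its argument "steps" is a list of rows, each a list of 5 numbers: the opening, from 0 (shut) to 1 (fully open), then the shift along the tool's x, y, z in mm, then the turn about the tool's z in degrees. In form: [[gripper, dx, dy, dz, turn], ...]. A call has 1 to 20 rows; each row is the pose to reach, as a shift and turn from the pose commanded when the call began, along the tool's axes at that moment; what a row does not reach only later rows make up. A row lasts 1/8 s, in which the tool goes at most 62.5 mm and 10.7 degrees, less where a joint would pass 70% of its speed; a pose out of reach is approached as far as the arm can. A call with a gripper value outside its range is refused whole. The fingers move at their own pace and stop on an object; "force" is the grip in N (left out, the last holds). Time passes only in rows, so rows that repeat a pose let the fingers close. It gives the time, the measured TCP pose, the force, the opening and the grip force at its end, in the units of the state.
- monitor.read_state(): the state, without advancing time (a new reading comes with each control period).
- imaging.camera(name): name is "scene" or "top"; returns a dict with "img" (480x640x3 uint8, red, green, blue), "mtx" (3x3 intrinsics, pixels), "view" (4x4, takes a point from world to camera coordinates). Camera axes: x right, y down, z forward; pixel columns grow to the right and rows downward; lengths in mm; the calibration is good to about 2 mm. A picture is of the moment at which its call begins. There is no depth.
- job.sign_off(): hands the job in; it is judged then, once.
Trained networks look in a picture, given as the dict that the camera call returned (one of the last four; its "shot" number tells which), for a name from the list of things; names that differ only in an ending like _2 or _b are one class to them, and where a whole thing is asked for, a point or a joint stands for the part that bears it (a point fixed in the world has none). Each returns a list of dicts, best first, with "p" (0 to 1); they miss things now and then, are a little off and sometimes report something else, mostly with a low value. They report only what shows in the picture. A call takes as long as a camera call. They do not tell look-alikes from the thing itself.
- find_in(picture, target): "rect" ([centre column, centre row, width, height] in pixels, round what is visible of it).
- trace(picture, target): "region" (480x640 bool, what is visible of it) and "rect" ([centre column, centre row, width, height] in pixels, round what is visible of it).
The state is a dict: "clock": time; "joints": joint angles; "qd": joint speeds; "effort": joint torques, N m; "eef_pos": TCP position; "eef_rot": TCP orientation; "wrist_force": force on the tool from outside, world axes, zero at the start; "moment": the same for the moment, N m; "finger_gap": finger opening in mm; "finger_force": force on a finger pad.
Only numpy, scipy, OpenCV 4.12 (cv2) and the standard library are available. Lean on these libraries where they do the work, as an engineer would, in place of code of your own. Each camera call takes 0.05 s, during which the arm holds its last target. There are 200 camera calls.

### The job

Take the aluminium cover plate by its orange grip and lift that edge first, so that it tilts out from under the hood of the blue bin without being forced against the bin. Lay it gently and flat in the dark fixture between the yellow stops, with the grip at the end away from the robot, as it was in the bin. Only then swing the red clamp arm across the plate up to its stop, and leave everything else on the bench where it is.

Things in the scene. Friction and masses are not known exactly. Their poses are not given: they have to be found in the camera images.
- bin: blue deep bin fixed to the bench, outside 160 (x) x 110 (y) mm, side and -x end walls 70 mm high, the +x end wall only 50 mm high, walls 4 mm thick, floor 5 mm thick; inside 152 x 102 mm. A hood 6 mm thick (underside 64 mm, top 70 mm above the bench) covers the inside's first 45 mm from the -x end wall, over the plate's -x end, so the plate cannot be lifted level. Origin: centre of the underside; x points to the low, unhooded end, which faces away from the robot, z up
- plate: aluminium cover plate 140 (x) x 80 (y) x 5 mm, 0.15 to 0.31 kg, lying flat on the bin's floor with about 6 mm of play along x and 11 mm along y each way, its x axis along the bin's x. Origin: centre of its underside; z up. An orange grip block stands on its top towards its +x end: 40 mm long (x), 12 mm thick (y), 56 mm high, centred 35 mm from the origin along +x; its top is 61 mm above the plate's underside
- plate_grip (a point): centre of the orange grip block, at (35, 0, 33) mm in the plate's frame; axes as the plate's
- nest_seat (a point): centre of the seat of the fixture (dark steel base 190 x 150 x 15 mm, fixed to the bench), on the base's top face, 15 mm above the bench; the laid plate's origin belongs here with the plate's x along this x (which points away from the robot), z up. Yellow stops 7 mm high and 8 mm thick stand around the seat, 75 mm from it along +x and -x and 45 mm along +y and -y (inner faces), so the plate has 5 mm of play each way
- clamp_pivot (a point): vertical pivot axis of the clamp arm, at (-15, 75) mm in the seat's axes, 23 mm above the bench, which is the height of the arm's underside (3 mm above a laid plate); axes as the fixture's
- clamp_knob (a point): middle of the upright black knob on the red clamp arm: a round pin 18 mm across, 35 mm tall (from 33 to 68 mm above the bench; the point is 53 mm above it), 50 mm from the pivot axis. The arm is 16 mm wide and 10 mm thick and its end is 65 mm from the pivot
- clamp (a joint): angle of the clamp arm about its pivot, rad, counter-clockwise from above: at 0 the arm points along the fixture's -x (parked beside the seat), at 1.57 along its -y, across the plate; the stop is at 1.6. It turns with light friction (0.08 N m, about 2 N at the knob) and stays where it is left
- tape: roll of tape, 96 mm across, 48 mm high, a bystander; origin at its underside
- wrench: steel wrench lying flat, 150 mm long, a bystander; origin at its underside
- carton: closed blue carton 85 x 130 x 75 mm high, a bystander; origin at its underside
- bolt_bin: open green bin of bolts, 150 x 100 x 65 mm high, a bystander; origin at its underside
- bottle: white bottle with red cap, 64 mm across, 160 mm high, a bystander; origin at its underside
- driver: screwdriver lying flat, 200 mm long, a bystander; origin at its underside
- jar: grey jar with black cap, 76 mm across, 85 mm high, a bystander; origin at its underside
Mind the look-alikes: they are no part of the job. Leave any pink look-alike of the part that bears nest_seat alone.

How it is judged (in metres and radians):
On the way, in this order (a step that is already met when the one before it is completed fails the run):
1. the plate has been lifted out of the bin and carried clear of it (horizontal distance between plate and bin above 0.17 m), for 0.1 s.
2. the plate lies flat in the fixture between the stops, grip end away from the robot, with the clamp arm still off it (x of plate in the frame of nest_seat between -0.008 and 0.008 m and y of plate in the frame of nest_seat between -0.008 and 0.008 m and z of plate in the frame of nest_seat below 0.003 m and angle between plate's own z axis and vertical below 0.035 rad and x of plate_grip in the frame of nest_seat above 0.02 m and value of joint clamp below 0.7 rad), for 0.2 s.
At the end, for the whole second after the job is handed in: the plate is at rest flat on the fixture's seat between the yellow stops (origin within 8 mm of the seat each way, underside within 3 mm of it, tilt under 2 degrees, grip end along the fixture's +x) and the clamp arm lies across it (joint over 1.35 rad; the stop is at 1.6), at rest (x of plate in the frame of nest_seat between -0.008 and 0.008 m and y of plate in the frame of nest_seat between -0.008 and 0.008 m and z of plate in the frame of nest_seat below 0.003 m and angle between plate's own z axis and vertical below 0.035 rad and x of plate_grip in the frame of nest_seat above 0.02 m and value of joint clamp above 1.35 rad and linear speed of plate below 0.02 m/s and velocity of joint clamp below 0.05 rad/s); the robot touches nothing.
It fails at once if the plate is forced against the bin (over 40 N) (contact force between plate and bin above 40 N).
It fails at once if the plate is rammed onto the fixture (over 60 N) (contact force between plate and nest above 60 N).
It fails at once if the plate is let go over the fixture more than 12 mm above its seat (horizontal distance between plate and nest_seat below 0.08 m and z of plate in the frame of nest_seat above 0.012 m and contact force between the fingers and plate below 0.02 N).
It fails at once if a bystander is moved more than 30 mm (distance of any of tape, wrench, carton, bolt_bin, bottle, driver, jar from where it was at the start of the episode above 0.03 m).
It also fails if it takes over 61 s, if anything falls off the work surface, if the arm or the gripper's body presses on something with over 40 N, if the wrist force passes 120 N, or if a joint passes its speed limit or range.

## Working session

There is one attempt and no reset: what is moved stays moved. The work goes in short steps, Python scripts to look and compute and a tool call to move; the robot and the scene stay as the last step left them, time stands still between calls to the robot, and variables do not carry over. Pictures are saved under pics/ and viewed, at most 10 in all, crops included, and the job is handed in when it is done.

Besides the shell and the picture viewer there is one more tool, called after "Emit:" in YAML: its name, and indented under it one key for each argument. arm_command: Moves the arm, as the interface text tells. Its arguments: {"type":"object","properties":{"steps":{"type":"array","items":{"type":"array","items":{"type":"number"}}},"force":{"type":"number"}},"required":["steps"]}

```bash
mkdir -p pics; python3 - <<'E'
from cell import monitor, imaging, find_in
import cv2,numpy as np
print(monitor.read_state())
for n in ("top","scene"):
    c=imaging.camera(n); cv2.imwrite(f"pics/{n}0.png",c["img"][:,:,::-1]); print(n,c["mtx"].tolist(),np.round(c["view"],3).tolist())
    for t in ["bin","plate","plate_grip","nest_seat","clamp_knob","clamp_pivot"]:
        try: print(t,[(round(d["p"],2),np.round(d["rect"]).tolist()) for d in find_in(c,t)])
        except Exception as e: print(t,e)
E
```

```text
{'clock': 0.0, 'joints': array([ 1.19541839e+00,  3.00482533e-01,  1.52159442e+00, -1.24332386e-05,
        1.32068352e+00, -6.66016741e-02]), 'qd': array([-0.00030298,  0.00052703, -0.00038865,  0.00079285, -0.00144121,
       -0.00032662]), 'effort': array([ 1.49821758e-04, -5.31810915e+01, -3.52748072e+01,  7.08539109e-02,
        2.44087115e-02, -1.11290767e-04]), 'eef_pos': array([167.0585829 , 523.76010632, 223.87439905]), 'eef_rot': array([-3.14042662e+00, -6.57051474e-05,  2.83281944e+00]), 'wrist_force': array([-0.62122331,  0.44664228, -0.53981757]), 'moment': array([-0.03396173, -0.00516923,  0.01135735]), 'finger_force': 0.0, 'finger_gap': 94.05470622787772}
top [[519.4953031441537, 0.0, 329.30087755731677], [0.0, 519.4953031441537, 239.5888843304377], [0.0, 0.0, 1.0]] [[0.002, -1.0, -0.002, -7.904], [-0.994, -0.002, -0.113, 535.768], [0.113, 0.002, -0.994, 1325.134], [0.0, 0.0, 0.0, 1.0]]
bin [(0.74, [236.0, 234.0, 58.0, 68.0])]
plate [(0.73, [240.0, 227.0, 37.0, 43.0])]
plate_grip [(0.61, [240.0, 225.0, 38.0, 36.0])]
nest_seat [(0.62, [400.0, 252.0, 67.0, 78.0]), (0.59, [236.0, 349.0, 64.0, 81.0])]
clamp_knob [(0.66, [378.0, 261.0, 10.0, 27.0]), (0.57, [214.0, 371.0, 10.0, 30.0])]
clamp_pivot [(0.83, [401.0, 251.0, 62.0, 75.0]), (0.76, [235.0, 353.0, 64.0, 84.0]), (0.2, [240.0, 227.0, 36.0, 39.0])]
scene [[534.9116816411305, 0.0, 314.5578492388171], [0.0, 534.9116816411305, 234.5505832243149], [0.0, 0.0, 1.0]] [[-0.619, 0.785, 0.018, 323.915], [0.581, 0.473, -0.663, -258.027], [-0.529, -0.399, -0.749, 1727.054], [0.0, 0.0, 0.0, 1.0]]
bin []
plate [(0.64, [379.0, 301.0, 50.0, 43.0])]
plate_grip [(0.84, [379.0, 300.0, 50.0, 44.0])]
nest_seat [(0.95, [263.0, 216.0, 79.0, 61.0]), (0.87, [443.0, 235.0, 72.0, 66.0])]
clamp_knob [(0.78, [469.0, 225.0, 16.0, 30.0]), (0.77, [290.0, 209.0, 22.0, 25.0])]
clamp_pivot [(0.64, [442.0, 234.0, 75.0, 64.0]), (0.61, [263.0, 219.0, 92.0, 60.0])]
```

View pics/top0.png

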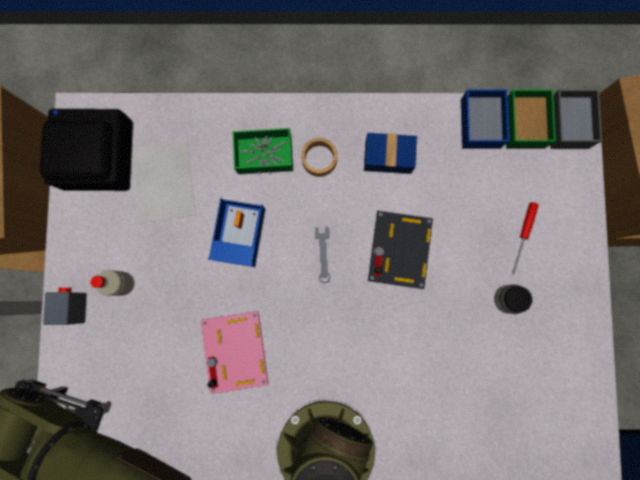

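View pics/scene0.png

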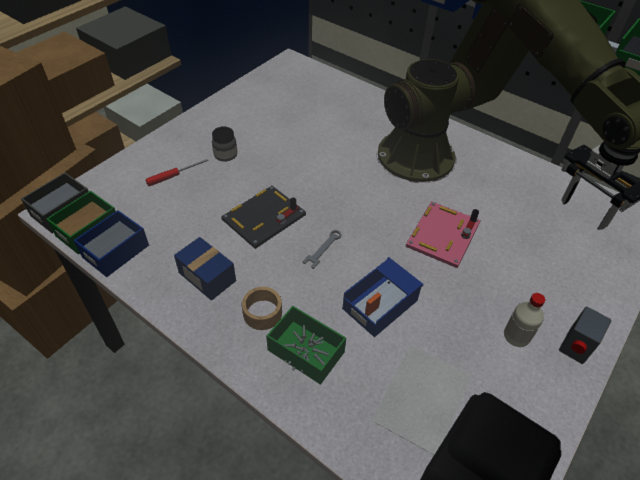

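```bash
python3 - <<'E'
import cv2,numpy as np
a=cv2.imread("pics/top0.png")
# crops: bin, nest A (right), nest B (left)
c=[cv2.resize(a[y:y+100,x:x+100],(390,390),interpolation=cv2.INTER_CUBIC) for x,y in((190,185),(350,200))]
cv2.imwrite("pics/crop0.png",np.hstack(c))
E
```

```text
(no output)
```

View pics/crop0.png

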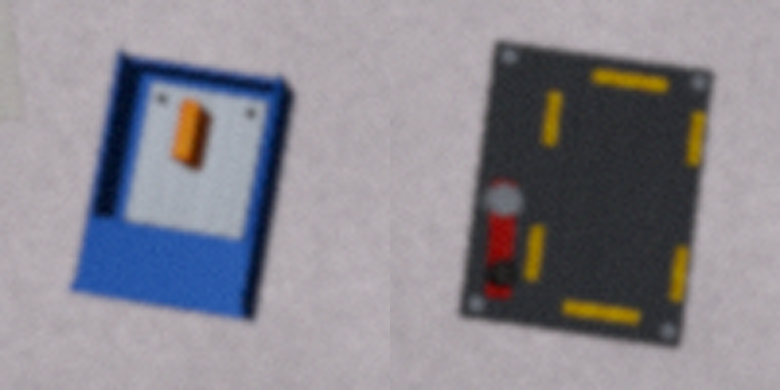

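The top view has the blue bin at about (237,232), with the grip at (238,218) and the hood at the robot end. The dark fixture is at (400,250), its parked red arm has the knob at about (379,269), and the pivot is at about (379,251).

Things that could be mistaken for these:
- **Fixture:** the pink look-alike at (235,352) has its own red arm and black knob at (212,384). I choose the dark one at (400,250).
- **Bin:** the blue bin at (486,118) and the blue carton at (391,152) are similar. I choose the hooded one at (237,232).
- **Orange grip:** there is only one, at (238,218).

The crop confirms the hooded bin and the dark fixture with yellow stops.

```bash
cat > h.py <<'E'
import numpy as np,cv2
from scipy.optimize import minimize,least_squares
from cell import monitor,imaging,find_in,trace
def proj(c,P):
    P=np.atleast_2d(P); q=P@c["view"][:3,:3].T+c["view"][:3,3]; q=q@c["mtx"].T; return q[:,:2]/q[:,2:]
def ray(c,uv,z):  # pixel -> world at height z
    R,t=c["view"][:3,:3],c["view"][:3,3]; d=R.T@np.linalg.inv(c["mtx"])@[*uv,1]; o=-R.T@t
    return o+d*(z-o[2])/d[2]
def place(p,L):  # p=(x,y,yaw), L local points
    L=np.atleast_2d(L).astype(float); c,s=np.cos(p[2]),np.sin(p[2])
    return np.c_[p[0]+c*L[:,0]-s*L[:,1],p[1]+s*L[:,0]+c*L[:,1],L[:,2]]
def box(x0,x1,y0,y1,z0,z1): return np.array([[x,y,z] for x in(x0,x1) for y in(y0,y1) for z in(z0,z1)])
def sil(c,p,boxes):
    m=np.zeros((480*4,640*4),np.uint8)
    for b in boxes:
        h=cv2.convexHull(proj(c,place(p,b)).astype(np.float32))
        cv2.fillConvexPoly(m,np.round(((h+.5)*4-.5)*16).astype(np.int32),1,shift=4)
    return cv2.resize(m.astype(np.float32),(640,480),interpolation=cv2.INTER_AREA)
def fit(cams,masks,boxes,p0):
    def cost(p):
        e=0
        for c,m in zip(cams,masks):
            s=sil(c,p,boxes); e+=np.abs(s-m).sum()/m.sum()
        return e
    r=minimize(cost,p0,method="Nelder-Mead",options=dict(initial_simplex=[p0,p0+[8,0,0],p0+[0,8,0],p0+[0,0,.12]],xatol=.05,fatol=1e-4))
    return r.x,r.fun
def hsv(c,lo,hi,roi):
    h=cv2.inRange(cv2.cvtColor(c["img"],cv2.COLOR_RGB2HSV),np.array(lo),np.array(hi))>0
    m=np.zeros_like(h); u0,u1,v0,v1=roi; m[v0:v1,u0:u1]=1; return h&m
E
cat > m.py <<'E'
from h import *
T=imaging.camera("top");S=imaging.camera("scene")
def pick(c,t,uv):
    return min(trace(c,t),key=lambda d:np.hypot(d["rect"][0]-uv[0],d["rect"][1]-uv[1]))["region"]
# grip
g=[hsv(T,(5,120,70),(20,255,255),(215,265,200,250)),hsv(S,(3,120,50),(20,255,255),(350,410,270,330))]
x0=ray(T,(238,218),50); B=[box(-20,20,-6,6,10,66)]
print("grip px",[m.sum() for m in g])
for cs in ((0,1),(0,),(1,)):
    print("grip",cs,fit([(T,S)[i] for i in cs],[g[i] for i in cs],B,np.array([x0[0],x0[1],-.15])))
# bin
b=[hsv(T,(100,120,40),(125,255,255),(195,280,185,285)),]
W=[box(-80,80,51,55,0,70),box(-80,80,-55,-51,0,70),box(-80,-76,-55,55,0,70),box(76,80,-55,55,0,50),box(-80,-31,-55,55,64,70),box(-80,80,-55,55,0,5)]
try:
    b=[pick(T,"bin",(237,232))]; x0=ray(T,(237,232),35)
    print("bin T",fit([T],b,W,np.array([x0[0],x0[1],-.15])))
except Exception as e: print(e)
try:
    b.append(pick(S,"bin",(383,297))); print("bin TS",fit([T,S],b,W,np.array([x0[0],x0[1],-.15])))
except Exception as e: print(e)
# nest stops
def blobs(c,roi):
    n,l,st,ce=cv2.connectedComponentsWithStats(hsv(c,(18,110,80),(35,255,255),roi).astype(np.uint8)); return [(ce[i],st[i,4]) for i in range(1,n) if st[i,4]>5]
for nm,c,roi in(("T",T,(360,440,205,295)),("S",S,(218,310,180,250))):
    for ce,a in blobs(c,roi): print(nm,np.round(ce,1),a,np.round(ray(c,ce,20),1))
n=pick(T,"nest_seat",(400,250)); cn,_=cv2.findContours(n.astype(np.uint8),0,2); r=cv2.minAreaRect(max(cn,key=len))
q=[ray(T,p,15)[:2] for p in cv2.boxPoints(r)]; print("nest rect",np.round(q,1).tolist())
for c in (T,S):
  for d in trace(c,"clamp_knob")[:2]:
    print("knob",d["p"],np.round(d["rect"],1),np.round(ray(c,d["rect"][:2],53),1))
E
python3 m.py
```

```text
grip px [np.int64(99), np.int64(186)]
grip (0, 1) (array([5.88581824e+02, 2.29852302e+02, 2.85485291e-02]), np.float64(0.7399091723688498))
grip (0,) (array([5.87138336e+02, 2.29692268e+02, 7.36049685e-02]), np.float64(0.476010101010101))
grip (1,) (array([5.88460763e+02, 2.29338596e+02, 2.98820820e-02]), np.float64(0.2513440860215054))
bin T (array([ 5.53275671e+02,  2.31917444e+02, -1.67993527e-01]), np.float64(0.7465683411214953))
bin TS (array([ 5.53504414e+02,  2.32559599e+02, -1.58735786e-01]), np.float64(1.1934997304097772))
T [411.3 220.2] 91 [ 589.  -222.9   20. ]
T [391.1 229.9] 63 [ 563.  -169.5   20. ]
T [427.9 235. ] 57 [ 549.7 -266.    20. ]
T [386.6 264.4] 62 [ 472.1 -156.6   20. ]
T [423.6 269.8] 56 [ 458.2 -253.1   20. ]
T [403.5 279.5] 88 [ 432.7 -200.3   20. ]
S [260.2 192.5] 21 [ 460.9 -252.8   20. ]
S [280.1 195.5] 38 [ 433.4 -199.7   20. ]
S [236.  207.4] 22 [ 549.7 -265.2   20. ]
S [282.6 210. ] 25 [ 473.7 -155.7   20. ]
S [237.5 222.5] 40 [ 589.8 -221.3   20. ]
S [257.8 225.9] 28 [ 563.5 -169.    20. ]
nest rect [[429.2, -104.4], [618.3, -133.0], [595.9, -287.1], [407.6, -256.2]]
knob 0.71 [403.2 253.3  66.4  77.8] [ 498.3 -195.8   53. ]
knob 0.63 [379.9 263.5   9.9  29.8] [ 472.1 -136.    53. ]
knob 0.76 [468.1 224.3  18.7  29.7] [219.7 291.1  53. ]
knob 0.7 [288.3 211.1  18.8  24.7] [ 490.7 -119.3   53. ]
```

```bash
python3 - <<'E'
from h import *
T=imaging.camera("top");S=imaging.camera("scene")
m=hsv(T,(5,150,90),(20,255,255),(215,265,200,250)); m2=hsv(S,(3,150,70),(20,255,255),(350,410,270,330)); print(m.sum(),m2.sum())
for y in (-.165,):
    f=lambda p:sum(np.abs(sil(c,[p[0],p[1],y],[box(-20,20,-6,6,10,66)])-k).sum()/k.sum() for c,k in((T,m),(S,m2)))
    r=minimize(f,[588,230],method="Nelder-Mead",options=dict(initial_simplex=[[588,230],[594,230],[588,236]])); print(r.x,r.fun)
g=[*r.x,-.165]; b=[553.4,232.2,-.163]; pl=[*place(g,[-35,0,0])[0,:2],-.165]; n=[511.1,-211.1,-.142]
out=[]
for c,rois in((T,((190,185),(350,200))),(S,((335,245),(215,165)))):
    for (x,y) in rois:
        k=4; im=cv2.resize(c["img"][y:y+75 if 0 else y+95,x:x+95],None,fx=k,fy=k,interpolation=cv2.INTER_CUBIC)[:,:,::-1].copy()
        for p,L,col in((g,[[-20,-6,66],[20,-6,66],[20,6,66],[-20,6,66]],(0,0,0)),(b,[[-80,-55,70],[80,-55,50],[80,55,50],[-80,55,70]],(0,255,255)),(pl,[[-70,-40,10],[70,-40,10],[70,40,10],[-70,40,10]],(0,200,0)),(n,[[-75,-45,22],[75,-45,22],[75,45,22],[-75,45,22]],(255,255,0)),(n,[[-65,71,68],[-61,75,68],[-65,79,68],[-69,75,68]],(255,0,255))):
            q=(proj(c,place(p,L))+.5-[x,y])*k; cv2.polylines(im,[np.int32(q)],True,col,1,cv2.LINE_AA)
        out.append(im)
im=np.vstack([np.hstack(out[:2]),np.hstack(out[2:])]); cv2.imwrite("pics/ov.png",cv2.resize(im,(600,600)))
print(np.round(pl,3))
E
```

```text
70 60
[584.60110188 229.26304054] 4.466964285714286
[ 5.50076e+02  2.35012e+02 -1.65000e-01]
```

View pics/ov.png

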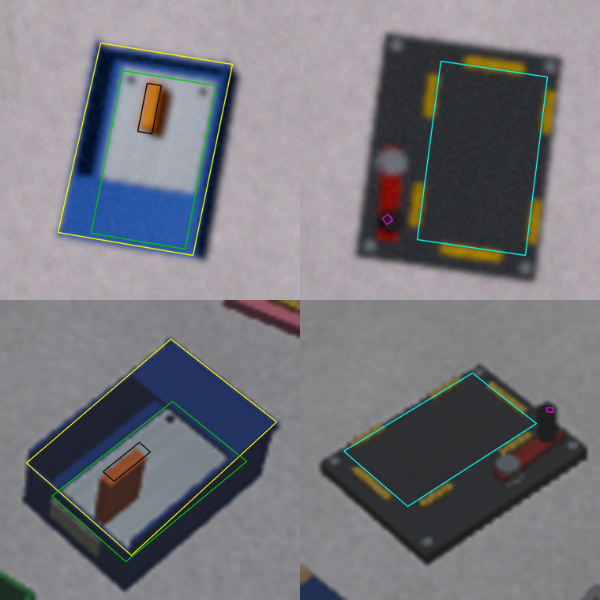

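The overlay shows the bin (yellow outline) and the fixture seat (cyan) fitting well. The plate (green) lies parallel to the bin, about centred, with the grip at about (586,229) mm.

Emit:
arm_command:
  steps:
    - [0.4, -55, -17, 0, -2]
    - [0.4, -110, -34, 0, -4]
    - [0.4, -165, -51, 0, -6]
    - [0.4, -220, -68, 0, -8.3]
    - [0.4, -275, -86, 0, -8.3]
    - [0.4, -330, -103, 0, -8.3]
    - [0.4, -385, -120, 0, -8.3]
    - [0.4, -440, -138, 20, -8.3]
    - [0.4, -489, -153, 40, -8.3]
    - [0.4, -489, -153, 70, -8.3]
    - [0.4, -489, -153, 90, -8.3]
    - [0.4, -489, -153, 90, -8.3]
    - [0.4, -489, -153, 90, -8.3]
    - [0.4, -489, -153, 90, -8.3]
  force: 6

```text
clock: 2.9
eef_pos: [586.9, 229.9, 135.7]
eef_rot: [3.141, 0.002, 2.978]
wrist_force: [-0.1, -0.0, 0.1]
finger_gap: 37.3
finger_force: 0.0
```

Emit:
arm_command:
  steps:
    - [0.4, 0, 0, 15, 0]
    - [0.4, 0, 0, 30, 0]
    - [0.4, 0, 0, 45, 0]
    - [0.4, 0, 0, 60, 0]
    - [0.4, 0, 0, 72, 0]
    - [0.4, 0, 0, 81, 0]
    - [0.4, 0, 0, 81, 0]
    - [0.0, 0, 0, 81, 0]
    - [0.0, 0, 0, 81, 0]
    - [0.0, 0, 0, 81, 0]
    - [0.0, 0, 0, 81, 0]
    - [0.0, 0, 0, 81, 0]
    - [0.0, 0, 0, 81, 0]
  force: 8

```text
clock: 4.53
eef_pos: [586.7, 229.5, 53.9]
eef_rot: [3.142, 0.001, 2.978]
wrist_force: [-0.6, -2.4, 5.2]
finger_gap: 12.0
finger_force: 8.0
```

Emit:
arm_command:
  steps:
    - [0, 1, 0, -2, 0]
    - [0, 2, 0, -4, 0]
    - [0, 3, 0, -6, 0]
    - [0, 4.5, 0, -9, 0]
    - [0, 5.5, 0, -11, 0]
    - [0, 7, 0, -13, 0]
    - [0, 8, 0, -15, 0]
    - [0, 9.5, 0, -17.5, 0]
    - [0, 9.5, 0, -17.5, 0]

```text
clock: 5.65
eef_pos: [577.2, 231.2, 71.3]
eef_rot: [3.141, 0.0, 2.978]
wrist_force: [2.5, 0.2, -1.3]
finger_gap: 12.0
finger_force: 8.0
```

```bash
python3 - <<'E'
from h import *
S=imaging.camera("scene");T=imaging.camera("top")
f=lambda c,x,y:cv2.resize(c["img"][y:y+95,x:x+95],(390,390),interpolation=cv2.INTER_CUBIC)
cv2.imwrite("pics/l1.png",np.hstack([f(S,335,245),f(T,190,185)])[:,:,::-1]); print(monitor.read_state()["wrist_force"])
E
```

```text
[ 2.42551289 -0.25816329 -0.73492277]
```

View pics/l1.png

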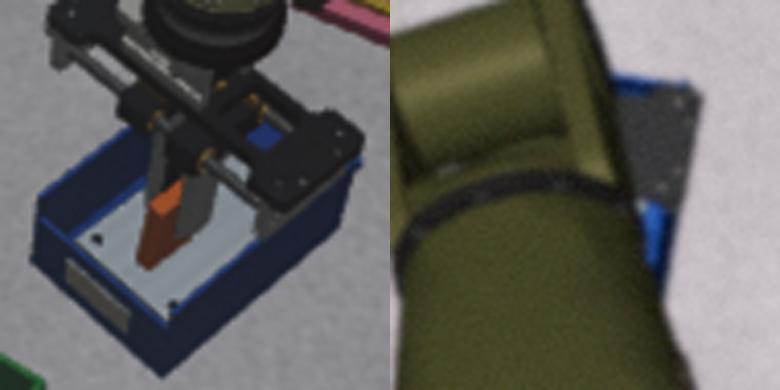

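The plate is still in the bin, held by the grip. The far edge with its holes (crop about (97,238) and (172,303)) has risen, and the forces are small, so I keep tilting.

Emit:
arm_command:
  steps:
    - [0, 0, 0, -2, 0]
    - [0, 1, 0, -4, 0]
    - [0, 2.5, 0, -6, 0]
    - [0, 4, 0, -8, 0]
    - [0, 5.5, 0, -10, 0]
    - [0, 7, 0, -12, 0]
    - [0, 8.5, 0, -14, 0]
    - [0, 10.5, 0, -16, 0]
    - [0, 12.5, 0, -18, 0]
    - [0, 14.5, 0, -20, 0]
    - [0, 16.5, 0, -22, 0]
    - [0, 16.5, 0, -22, 0]

```text
clock: 7.25
eef_pos: [560.8, 233.9, 93.2]
eef_rot: [3.141, 0.0, 2.978]
wrist_force: [3.5, -0.5, 0.2]
finger_gap: 11.8
finger_force: 8.0
```

```bash
python3 - <<'E'
from h import *
S=imaging.camera("scene")
cv2.imwrite("pics/l2.png",cv2.resize(S["img"][225:345,325:445],(600,600),interpolation=cv2.INTER_CUBIC)[:,:,::-1]); print(monitor.read_state()["wrist_force"])
E
```

```text
[ 3.52313528 -1.05225654 -0.01147104]
```

View pics/l2.png

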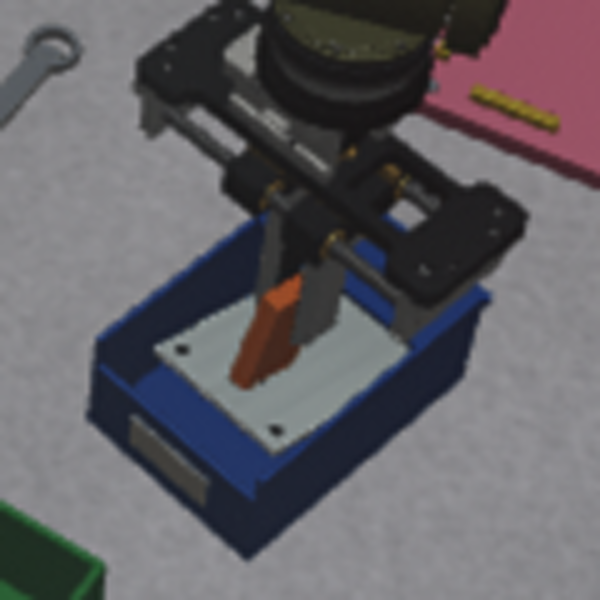

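```bash
python3 - <<'E'
from h import *
S=imaging.camera("scene"); b=np.array([553.4,232.2]);a=-.163;R=np.array([[np.cos(a),np.sin(a)],[-np.sin(a),np.cos(a)]])
for uv in((356,294.6),(380.6,315.4)):
    for z in(40,50,60,70,80): print(uv,z,np.round(R@(ray(S,uv,z)[:2]-b),1))
print(R@(np.array([560.8,233.9])-b))
E
```

```text
(356, 294.6) 40 [ 47.7 -41.4]
(356, 294.6) 50 [ 53.3 -37. ]
(356, 294.6) 60 [ 58.8 -32.6]
(356, 294.6) 70 [ 64.4 -28.1]
(356, 294.6) 80 [ 70.  -23.7]
(380.6, 315.4) 40 [46.8 39.8]
(380.6, 315.4) 50 [52.3 43.5]
(380.6, 315.4) 60 [57.9 47.2]
(380.6, 315.4) 70 [63.5 50.8]
(380.6, 315.4) 80 [69.1 54.5]
[7.02603758 2.87833214]
```

The plate is clearly tilted, with its raised edge at crop (155,348) to (278,452), which works out to about z = 50–60 mm. I firm up the grip, lift a little, and slide it out along its own slope.

Emit:
arm_command:
  steps:
    - [0, -1, 0, 0, 0]
    - [0, -2, 0, 0, 0]
    - [0, -2, 0, 0, 0]
    - [0, -2, 0, -3, 0]
    - [0, -2, 0, -6, 0]
    - [0, -2, 0, -9, 0]
    - [0, -2, 0, -12, 0]
    - [0, -2, 0, -15, 0]
    - [0, -2, 0, -15, 0]
  force: 25

```text
clock: 8.48
eef_pos: [562.9, 233.6, 108.2]
eef_rot: [3.141, 0.0, 2.978]
wrist_force: [-0.6, -0.6, -2.9]
finger_gap: 12.0
finger_force: 25.0
```

```bash
python3 - <<'E'
from h import *
S=imaging.camera("scene")
cv2.imwrite("pics/l3.png",cv2.resize(S["img"][225:345,325:445],(600,600),interpolation=cv2.INTER_CUBIC)[:,:,::-1]); print(monitor.read_state()["wrist_force"])
E
```

```text
[ 0.62693443 -0.57285825 -1.82860436]
```

View pics/l3.png

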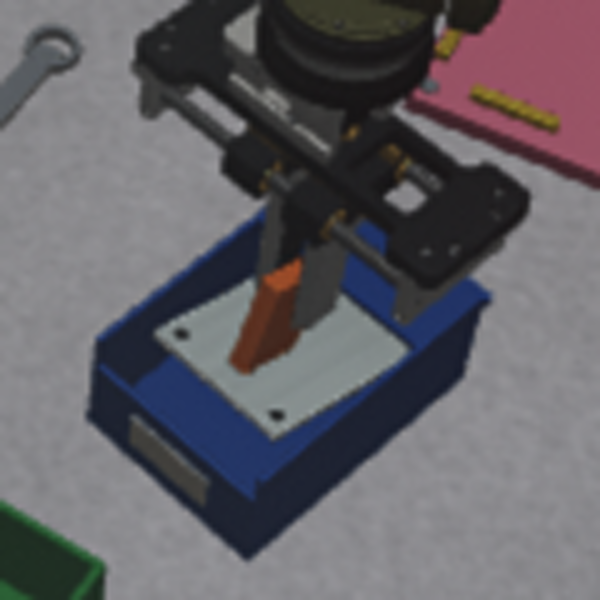

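The plate now hangs free in the grip and is still tilted, with its raised edge at crop (155,333) to (275,437). Next I slide it out along the slope and lift.

Emit:
arm_command:
  steps:
    - [0, -6, 0, -2.5, 0]
    - [0, -12, 0, -5, 0]
    - [0, -18, 0, -7.5, 0]
    - [0, -24, 0, -10, 0]
    - [0, -30, 0, -12.5, 0]
    - [0, -36, 0, -15, 0]
    - [0, -42, 0, -17.5, 0]
    - [0, -48, 0, -20, 0]
    - [0, -54, 0, -22.5, 0]
    - [0, -60, 0, -25, 0]
    - [0, -66, 0, -28, 0]
    - [0, -66, 0, -28, 0]

```text
clock: 10.02
eef_pos: [628.4, 222.7, 136.1]
eef_rot: [3.141, 0.0, 2.977]
wrist_force: [0.4, -0.8, -2.3]
finger_gap: 12.1
finger_force: 25.0
```

Emit:
arm_command:
  steps:
    - [0, 0, 0, -20, 0]
    - [0, 0, 0, -40, 0]
    - [0, 0, 0, -60, 0]
    - [0, 0, 0, -75, 0]
    - [0, 0, -15, -80, 0]
    - [0, 0, -45, -80, 0]
    - [0, 1, -80, -80, 0]
    - [0, 2, -120, -80, 0]
    - [0, 3, -160, -80, 0]
    - [0, 4, -200, -80, 0]
    - [0, 5, -240, -80, 0]
    - [0, 6, -280, -80, -0.5]
    - [0, 7, -320, -80, -1]
    - [0, 8, -360, -80, -1.3]
    - [0, 9, -395, -80, -1.3]
    - [0, 9.7, -420, -80, -1.3]
    - [0, 9.7, -440, -80, -1.3]
    - [0, 9.7, -446.4, -80, -1.3]
    - [0, 9.7, -446.4, -80, -1.3]
    - [0, 9.7, -446.4, -80, -1.3]

```text
clock: 12.52
eef_pos: [545.7, -215.4, 216.0]
eef_rot: [3.141, -0.0, 3.001]
wrist_force: [0.7, 0.4, -2.0]
finger_gap: 11.8
finger_force: 25.0
```

```bash
python3 - <<'E'
from h import *
S=imaging.camera("scene")
cv2.imwrite("pics/n1.png",cv2.resize(S["img"][110:270,180:340],(600,600),interpolation=cv2.INTER_CUBIC)[:,:,::-1]); print(monitor.read_state()["wrist_force"],monitor.read_state()["eef_pos"])
E
```

```text
[-0.1781908  -0.52028525 -1.95371709] [ 545.71640634 -215.35922113  215.93918749]
```

View pics/n1.png

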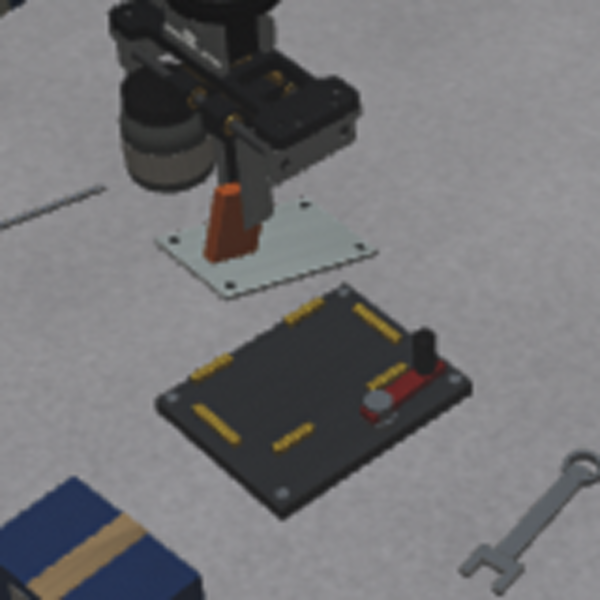

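The plate hangs over the dark fixture with the grip end (crop (157,240) to (228,297)) pointing away from the robot. I estimate its tilt.

```bash
python3 - <<'E'
from h import *
S=imaging.camera("scene"); g=np.array([545.7,-215.4,216]);a=-.142
L=np.array([[70,-40,2.5],[70,40,2.5],[-70,40,2.5]]); uv=np.array([[157,240],[228,297],[378,252]])/3.75+[180,110]
def f(p):
    t,h,s,e=p; d=L-[35+s,0,h]; c,n=np.cos(t),np.sin(t)
    X=np.c_[d[:,0]*c-d[:,2]*n,d[:,1],d[:,0]*n+d[:,2]*c]; y=a+e; R=np.array([[np.cos(y),-np.sin(y),0],[np.sin(y),np.cos(y),0],[0,0,1]])
    return np.r_[(proj(S,X@R.T+g)-uv).ravel(),(h-49)/10,s/4,e/.02]
r=least_squares(f,[.3,49,0,0]); print(r.x,np.degrees(r.x[0]),r.fun)
E
```

```text
[2.97508209e-01 5.39421779e+01 9.74738111e-01 2.47709556e-03] 17.045964720172723 [-0.42351338 -0.31174477 -0.03200041  0.19441261  0.25076488 -0.0526186
  0.49421779  0.24368453  0.12385478]
```

Emit:
arm_command:
  steps:
    - [0, 0, -0.6, 15, 0]
    - [0, 0, -0.6, 30, 0]
    - [0, 0, -0.6, 45, 0]
    - [0, 0, -0.6, 60, 0]
    - [0, 0, -0.6, 75, 0]
    - [0, 0, -0.6, 88, 0]
    - [0, 0, -0.6, 98, 0]
    - [0, 0, -0.6, 104, 0]
    - [0, 0, -0.6, 110, 0]
    - [0, 0, -0.6, 110, 0]

```text
clock: 13.88
eef_pos: [545.4, -216.6, 105.7]
eef_rot: [3.141, -0.0, 3.0]
wrist_force: [-0.5, 0.8, -2.0]
finger_gap: 11.8
finger_force: 25.0
```

Emit:
arm_command:
  steps:
    - [0, 0, 0, 0, 0]
    - [0, 0, 0, 2, 0]
    - [0, 0, 0, 4, 0]
    - [0, 0, 0, 6, 0]
    - [0, 0, 0, 8, 0]
    - [0, 0, 0, 10, 0]
    - [0, 0, 0, 12, 0]
    - [0, 0, 0, 14, 0]
    - [0, 0, 0, 16, 0]
    - [0, 0, 0, 18, 0]
    - [0, 0, 0, 20, 0]
    - [0, 0, 0, 20, 0]
  force: 6

```text
clock: 15.38
eef_pos: [545.3, -216.6, 85.7]
eef_rot: [3.142, -0.001, 3.0]
wrist_force: [0.9, -1.0, -1.9]
finger_gap: 11.7
finger_force: 6.0
```

Emit:
arm_command:
  steps:
    - [0, 0, 0, 1.5, 0]
    - [0, 0, 0, 3, 0]
    - [0, 0, 0, 4.5, 0]
    - [0, 0, 0, 6, 0]
    - [0, 0, 0, 7.5, 0]
    - [0, 0, 0, 9, 0]
    - [0, 0, 0, 10.5, 0]
    - [0, 0, 0, 12, 0]
    - [0, 0, 0, 13.5, 0]
    - [0, 0, 0, 15, 0]
    - [0, 0, 0, 15, 0]

```text
clock: 16.75
eef_pos: [545.3, -216.7, 70.7]
eef_rot: [3.142, -0.001, 3.0]
wrist_force: [1.0, -0.4, -2.7]
finger_gap: 11.7
finger_force: 6.0
```

```bash
python3 - <<'E'
from h import *
S=imaging.camera("scene")
cv2.imwrite("pics/n2.png",cv2.resize(S["img"][150:270,200:320],(600,600),interpolation=cv2.INTER_CUBIC)[:,:,::-1]); print(monitor.read_state()["wrist_force"],monitor.read_state()["eef_pos"])
E
```

```text
[-0.45565137 -0.56783626 -2.47736936] [ 545.21883397 -216.60785235   70.72083714]
```

View pics/n2.png

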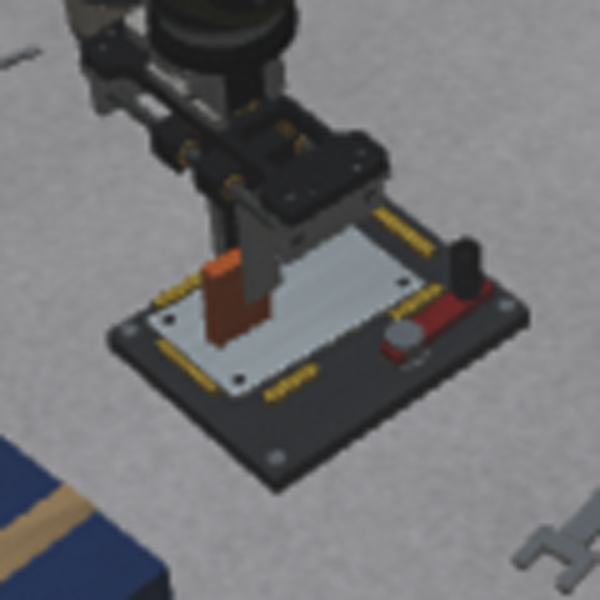

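The plate is between the stops with its far edge slightly raised (crop (150,320) to (235,397)), and the clamp is still parked. I lower it the rest of the way.

Emit:
arm_command:
  steps:
    - [0, 0, 0, 1, 0]
    - [0, 0, 0, 2, 0]
    - [0, 0, 0, 3, 0]
    - [0, 0, 0, 4, 0]
    - [0, 0, 0, 5, 0]
    - [0, 0, 0, 5, 0]

```text
clock: 17.55
eef_pos: [546.2, -216.8, 67.1]
eef_rot: [-3.141, 0.002, 3.0]
wrist_force: [1.1, 1.4, 8.3]
finger_gap: 11.9
finger_force: 6.0
```

Emit:
arm_command:
  steps:
    - [0, 0, 0, 0.7, 0]
    - [0, 0, 0, 1.4, 0]
    - [0, 0, 0, 2, 0]
    - [0, 0, 0, 2, 0]

```text
clock: 18.05
eef_pos: [546.2, -216.8, 65.2]
eef_rot: [-3.141, 0.002, 3.0]
wrist_force: [0.9, 1.6, 8.7]
finger_gap: 11.8
finger_force: 6.0
```

The force has turned upward to a steady 8–9 N, so the plate is seated. I release it and rise.

Emit:
arm_command:
  steps:
    - [0.1, 0, 0, 0, 0]
    - [0.25, 0, 0, 0, 0]
    - [0.45, 0, 0, 0, 0]
    - [0.45, 0, 0, 0, 0]
    - [0.45, 0, 0, -15, 0]
    - [0.45, 0, 0, -30, 0]
    - [0.45, 0, 0, -50, 0]
    - [0.45, 0, 0, -80, 0]
    - [0.45, 30, 0, -110, 0]
    - [0.45, 80, 0, -110, 0]
    - [0.45, 130, 0, -110, 0]
    - [0.45, 130, 0, -110, 0]

```text
clock: 19.55
eef_pos: [414.9, -198.1, 175.3]
eef_rot: [-3.141, 0.001, 2.999]
wrist_force: [1.0, -0.2, 0.4]
finger_gap: 42.2
finger_force: 0.0
```

```bash
python3 - <<'E'
from h import *
S=imaging.camera("scene");T=imaging.camera("top"); n=[511.1,-211.1,-.142]
def draw(c,x,y):
    k=4; im=cv2.resize(c["img"][y:y+95,x:x+95],None,fx=k,fy=k,interpolation=cv2.INTER_CUBIC)[:,:,::-1].copy()
    for L,col in(([[-70,-40,20],[70,-40,20],[70,40,20],[-70,40,20]],(0,200,0)),([[15,-6,76],[55,-6,76],[55,6,76],[15,6,76]],(0,0,0)),([[-65,66,68],[-56,75,68],[-65,84,68],[-74,75,68]],(255,0,255))):
        cv2.polylines(im,[np.int32((proj(c,place(n,L))+.5-[x,y])*k)],True,col,1,cv2.LINE_AA)
    return im
cv2.imwrite("pics/n3.png",np.hstack([draw(S,215,165),draw(T,355,203)])); print(monitor.read_state()["eef_pos"],monitor.read_state()["eef_rot"])
E
```

```text
[ 417.33797023 -198.73984691  175.30279239] [-3.14069381e+00  2.29555980e-03  2.99999018e+00]
```

View pics/n3.png

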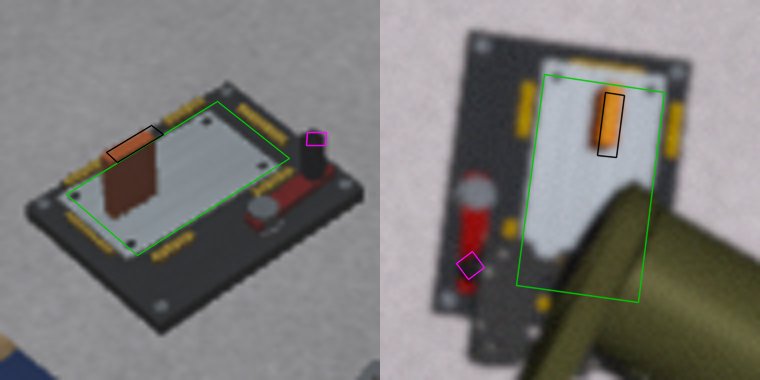

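The plate lies inside the stops with the grip end away from the robot. It looks a few mm towards +x of the nominal outline, so I clear the arm and measure it numerically.

Emit:
arm_command:
  steps:
    - [0.6, 0, 40, 0, 0]
    - [0.6, 0, 80, 0, 0]
    - [0.6, 0, 130, 0, 0]
    - [0.6, 0, 180, 0, 0]
    - [0.6, 0, 220, 0, 0]
    - [0.6, 0, 250, 0, 0]
    - [0.6, 0, 250, 0, 0]

```text
clock: 20.52
eef_pos: [452.9, 50.9, 174.2]
eef_rot: [3.141, 0.0, 3.003]
wrist_force: [-0.2, -0.1, 1.2]
finger_gap: 56.4
finger_force: 0.0
```

```bash
cat > q.py <<'E'
from h import *
n=np.array([511.1,-211.1,-.142]); T=imaging.camera("top");S=imaging.camera("scene")
PB=box(-70,70,-40,40,0,5);GB=box(15,55,-6,6,5,61)
def sil2(c,p):
    x,y,w,t,z=p; m=np.zeros((1920,2560),np.uint8)
    for b in(PB,GB):
        L=np.c_[b[:,0]*np.cos(t)-b[:,2]*np.sin(t)+x,b[:,1]+y,b[:,0]*np.sin(t)+b[:,2]*np.cos(t)+15+z]
        L[:,:2]=np.c_[(L[:,0]-x)*np.cos(w)-(L[:,1]-y)*np.sin(w)+x,(L[:,0]-x)*np.sin(w)+(L[:,1]-y)*np.cos(w)+y]
        h=cv2.convexHull(proj(c,place(n,L)).astype(np.float32)); cv2.fillConvexPoly(m,np.round(((h+.5)*4-.5)*16).astype(np.int32),1,shift=4)
    return cv2.resize(m.astype(np.float32),(640,480),interpolation=cv2.INTER_AREA)
M=[]
for c in(T,S):
    base=np.zeros((480,640),np.uint8); cv2.fillConvexPoly(base,np.int32(cv2.convexHull(proj(c,place(n,box(-85,85,-55,50,15,80))).astype(np.float32))),1)
    gr=np.zeros((480,640),np.uint8); cv2.fillConvexPoly(gr,np.int32(cv2.convexHull(proj(c,place(n,box(-85,85,-53,53,15,20))).astype(np.float32))),1)
    hs=cv2.cvtColor(c["img"],cv2.COLOR_RGB2HSV); pl=(hs[...,2]>100)&(hs[...,1]<60)&(gr>0)
    og=(hs[...,0]<18)&(hs[...,1]>110)&(hs[...,2]>45)&(base>0); m=(pl|og).astype(np.uint8)
    m=cv2.morphologyEx(m,cv2.MORPH_CLOSE,np.ones((3,3),np.uint8))
    k,l,st,_=cv2.connectedComponentsWithStats(m); m=l==1+np.argmax(st[1:,4]); M.append(m); print("px",m.sum(),"exp",sil2(c,[0]*5).sum())
for cs in((0,1),(0,),(1,)):
    C=[((T,S)[i],M[i]) for i in cs]
    f=lambda p:sum(np.abs(sil2(c,[p[0],p[1],p[2],0,0])-m).sum()/m.sum() for c,m in C)
    r=minimize(f,[0,0,0],method="Nelder-Mead",options=dict(initial_simplex=[[0,0,0],[6,0,0],[0,6,0],[0,0,.06]])); print("flat",cs,np.round(r.x,3),round(r.fun,3))
f=lambda p:sum(np.abs(sil2(c,p)-m).sum()/m.sum() for c,m in zip((T,S),M))
r=minimize(f,[*r.x,0,0],method="Nelder-Mead",options=dict(initial_simplex=[[*r.x,0,0]]+[list(np.r_[r.x,0,0]+d) for d in np.diag([4,4,.05,.05,5])],maxiter=600)); print("tilt",np.round(r.x,3),round(r.fun,3))
for c,roi in((T,(360,440,205,295)),(S,(218,310,180,250))):
    k,l,st,ce=cv2.connectedComponentsWithStats(hsv(c,(18,110,80),(35,255,255),roi).astype(np.uint8))
    R=cv2.getRotationMatrix2D((0,0),0,1)
    for i in range(1,k):
        if st[i,4]>5: w=ray(c,ce[i],20)[:2]-n[:2]; a=n[2]; print(st[i,4],np.round([w[0]*np.cos(a)+w[1]*np.sin(a),-w[0]*np.sin(a)+w[1]*np.cos(a)],1))
E
python3 q.py
```

```text
px 1739 exp 1658.0625
px 1111 exp 1124.6875
flat (0, 1) [ 8.649 -0.742 -0.027] 0.223
flat (0,) [8.963 0.588 0.   ] 0.049
flat (1,) [ 5.248 -3.028 -0.03 ] 0.142
tilt [8.769 0.167 0.01  0.087 3.51 ] 0.152
7 [83.3 -7.8]
59 [45.8 49. ]
8 [49.3 -5.4]
56 [ 45.9 -48.9]
60 [-46.4  49.1]
56 [-47.  -48.9]
96 [-79.3  -1.1]
23 [-44.2 -48. ]
40 [-78.3  -0.2]
21 [ 47.5 -48. ]
27 [-44.5  50.2]
23 [81.5 -0.1]
33 [46.4 49.8]
```

The top fit puts the plate about 8.8 mm towards +x with a slight tilt. Only 7 px of the +x stop still show, against 91 before, so that edge is riding on the stop. I regrasp it, shift it back and lay it again.

Emit:
arm_command:
  steps:
    - [0.45, -20, -45, 0, 0]
    - [0.45, -45, -90, 0, 0]
    - [0.45, -70, -140, 0, 0]
    - [0.45, -100, -190, 0, 0]
    - [0.45, -125, -230, 0, 0]
    - [0.45, -138.5, -249, 0, 0]
    - [0.45, -138.5, -249, 10, 0]
    - [0.45, -138.5, -249, 30, 0]
    - [0.45, -138.5, -249, 55, 0]
    - [0.45, -138.5, -249, 75, 0]
    - [0.45, -138.5, -249, 90, 0]
    - [0.45, -138.5, -249, 100, 0]
    - [0.45, -138.5, -249, 105, 0]
    - [0.45, -138.5, -249, 105, 0]
    - [0, -138.5, -249, 105, 0]
    - [0, -138.5, -249, 105, 0]
    - [0, -138.5, -249, 105, 0]
    - [0, -138.5, -249, 105, 0]
    - [0, -138.5, -249, 105, 0]
  force: 10

```text
clock: 23.0
eef_pos: [554.1, -217.0, 69.1]
eef_rot: [-3.141, 0.0, 3.0]
wrist_force: [-0.7, -1.0, 1.8]
finger_gap: 11.8
finger_force: 10.0
```

Emit:
arm_command:
  steps:
    - [0, 0, 0, 0, 0]
    - [0, 0, 0, 0, 0]
    - [0, 0, 0, -1.5, 0]
    - [0, 0, 0, -3, 0]
    - [0, 0, 0, -4.5, 0]
    - [0, 0, 0, -6, 0]
    - [0, 0, 0, -8, 0]
    - [0, 0, 0, -10, 0]
    - [0, 0, 0, -10, 0]
  force: 30

```text
clock: 24.12
eef_pos: [554.1, -216.9, 79.1]
eef_rot: [-3.142, 0.0, 3.0]
wrist_force: [-0.1, 0.1, -2.2]
finger_gap: 11.8
finger_force: 30.0
```

```bash
python3 - <<'E'
from h import *
S=imaging.camera("scene");T=imaging.camera("top")
k,l,st,ce=cv2.connectedComponentsWithStats(hsv(S,(18,110,80),(35,255,255),(218,310,180,250)).astype(np.uint8)); print([(np.round(ce[i]),st[i,4]) for i in range(1,k) if st[i,4]>4])
s=monitor.read_state(); print(s["eef_pos"],s["eef_rot"],s["wrist_force"])
E
```

```text
[(array([280., 195.]), np.int32(39)), (array([282., 210.]), np.int32(30)), (array([237., 222.]), np.int32(42)), (array([258., 226.]), np.int32(32))]
[ 553.97118111 -216.900137     78.92461392] [ 3.14157775e+00 -5.33723420e-05  3.00031180e+00] [ 0.04672836 -0.32320519 -2.83368017]
```

Emit:
arm_command:
  steps:
    - [0, 2.5, 0, 0, 0]
    - [0, 5, 0, 0, 0]
    - [0, 7.5, 0, 0, 0]
    - [0, 10.5, 0, 0, 0]
    - [0, 10.5, 0, 0, 0]
    - [0, 10.5, 0, 2, 0]
    - [0, 10.5, 0, 4, 0]
    - [0, 10.5, 0, 6, 0]
    - [0, 10.5, 0, 8, 0]
    - [0, 10.5, 0, 8, 0]
  force: 30

```text
clock: 25.48
eef_pos: [543.5, -215.4, 70.7]
eef_rot: [3.142, -0.0, 3.0]
wrist_force: [-1.0, -0.6, -2.0]
finger_gap: 11.4
finger_force: 30.0
```

Emit:
arm_command:
  steps:
    - [0, 0, 0, 0, 0]
    - [0, 0, 0, 1, 0]
    - [0, 0, 0, 2, 0]
    - [0, 0, 0, 3, 0]
    - [0, 0, 0, 4, 0]
    - [0, 0, 0, 5, 0]
    - [0, 0, 0, 5, 0]
  force: 8

```text
clock: 26.35
eef_pos: [543.6, -215.4, 65.9]
eef_rot: [-3.142, -0.0, 3.0]
wrist_force: [1.2, -0.3, -1.3]
finger_gap: 12.1
finger_force: 8.0
```

Emit:
arm_command:
  steps:
    - [0, 0, 0, 0.7, 0]
    - [0, 0, 0, 1.4, 0]
    - [0, 0, 0, 2.1, 0]
    - [0, 0, 0, 2.8, 0]
    - [0, 0, 0, 3.5, 0]
    - [0, 0, 0, 3.5, 0]
  force: 8

```text
clock: 27.1
eef_pos: [543.9, -215.5, 63.5]
eef_rot: [-3.141, 0.001, 3.0]
wrist_force: [-2.6, 1.8, 10.8]
finger_gap: 11.8
finger_force: 8.0
```

Emit:
arm_command:
  steps:
    - [0.1, 0, 0, 0, 0]
    - [0.25, 0, 0, 0, 0]
    - [0.45, 0, 0, 0, 0]
    - [0.45, 0, 0, 0, 0]
    - [0.45, 0, 0, -15, 0]
    - [0.45, 0, 0, -30, 0]
    - [0.45, 0, 0, -60, 0]
    - [0.45, 0, 0, -90, 0]
    - [0.45, 0, 0, -110, 0]
    - [0.45, 30, 40, -110, 0]
    - [0.45, 60, 90, -110, 0]
    - [0.45, 90, 140, -110, 0]
    - [0.6, 120, 190, -110, 0]
    - [0.6, 130, 230, -110, 0]
    - [0.6, 130, 250, -110, 0]
    - [0.6, 130, 250, -110, 0]

```text
clock: 29.1
eef_pos: [450.2, 51.2, 173.5]
eef_rot: [3.141, 0.001, 3.002]
wrist_force: [0.4, -0.8, -0.4]
finger_gap: 56.3
finger_force: 0.0
```

```bash
python3 q.py; python3 - <<'E'
from h import *
s=monitor.read_state(); print(s["eef_pos"],s["eef_rot"],s["clock"])
T=imaging.camera("top");S=imaging.camera("scene")
# knob: dark blob search near expected, plus red arm
n=np.array([511.1,-211.1,-.142])
for c in (T,S):
    q=proj(c,place(n,[[-65,75,53]]))[0]; print("exp knob",q.round(1),[(round(d["p"],2),np.round(d["rect"],1)) for d in find_in(c,"clamp_knob")])
    u,v=np.int32(q); hs=cv2.cvtColor(c["img"],cv2.COLOR_RGB2HSV); m=((hs[...,0]<8)|(hs[...,0]>172))&(hs[...,1]>150)&(hs[...,2]>60)
    w=np.zeros_like(m); w[v-40:v+40,u-40:u+40]=1; ys,xs=np.nonzero(m&w); print("red",len(xs),xs.mean(),ys.mean(),proj(c,place(n,[[-35,75,33]]))[0])
E
```

```text
px 1723 exp 1658.0625
px 1127 exp 1124.6875
flat (0, 1) [-3.252  1.529  0.005] 0.162
flat (0,) [-3.203  1.887  0.006] 0.04
flat (1,) [-3.729  1.037 -0.022] 0.121
tilt [-2.934  1.347  0.008  0.04   0.147] 0.15
97 [78.8 -0.5]
55 [45.8 49.3]
58 [ 45.7 -48.8]
57 [-46.4  49.4]
58 [-46.5 -48.9]
79 [-80.4  -0.9]
23 [-44.2 -48. ]
38 [-78.6   0.3]
25 [ 45.7 -47.6]
26 [-44.3  50. ]
41 [79.4  1.4]
30 [46.6 50.3]
[450.18468943  49.97117226 173.02058131] [-3.14153548e+00  7.42940532e-04  3.00056557e+00] 29.2
exp knob [376.7 269.3] [(0.75, array([380.2, 262.7,  12.1,  31.8])), (0.17, array([407.7, 249.9,  37.2,  52.9]))]
red 104 377.6730769230769 263.9230769230769 [377.53558202 258.24118853]
exp knob [293.7 203.1] [(0.65, array([287.4, 210.3,  21.4,  25.5])), (0.52, array([472.6, 222.8,  17.8,  28.5])), (0.25, array([306.7, 343.4,  77.4,  78.7]))]
red 29 288.0689655172414 212.10344827586206 [285.81889209 213.29333079]
```

The plate now fits at x ≈ -3, y ≈ +1.5 mm and all six stops show in full, so it lies between them. Next I take the clamp knob at nest (-65, 75).

Emit:
arm_command:
  steps:
    - [0.6, -10, -40, 0, 0]
    - [0.6, -20, -80, 0, 0]
    - [0.6, -30, -120, 0, 0]
    - [0.6, -32, -155, 0, 0]
    - [0.6, -32, -175.5, 0, 0]
    - [0.6, -32, -175.5, 10, 0]
    - [0.6, -32, -175.5, 35, 0]
    - [0.6, -32, -175.5, 60, 0]
    - [0.6, -32, -175.5, 80, 0]
    - [0.6, -32, -175.5, 98, 0]
    - [0.6, -32, -175.5, 110, 0]
    - [0.6, -32, -175.5, 116, 0]
    - [0.6, -32, -175.5, 116, 0]
    - [0, -32, -175.5, 116, 0]
    - [0, -32, -175.5, 116, 0]
    - [0, -32, -175.5, 116, 0]
    - [0, -32, -175.5, 116, 0]
    - [0, -32, -175.5, 116, 0]
  force: 15

```text
clock: 31.65
eef_pos: [456.8, -129.5, 56.6]
eef_rot: [-3.139, -0.0, 3.001]
wrist_force: [-5.7, -16.5, 0.1]
finger_gap: 17.5
finger_force: 15.0
```

Emit:
arm_command:
  steps:
    - [0, -0.3, -5, 0, 0]
    - [0, -1, -9.9, 0, 0]
    - [0, -2.2, -14.8, 0, 0]
    - [0, -3.9, -19.5, 0, 0]
    - [0, -6.1, -24, 0, 0]
    - [0, -8.7, -28.2, 0, 0]
    - [0, -11.8, -32.2, 0, 0]
    - [0, -15.2, -35.9, 0, 0]
    - [0, -18.9, -39.2, 0, 0]
    - [0, -23, -42.1, 0, 0]
    - [0, -23, -42.1, 0, 0]
  force: 15

```text
clock: 33.02
eef_pos: [474.2, -172.6, 56.6]
eef_rot: [3.141, 0.0, 3.001]
wrist_force: [-0.6, 2.5, 4.0]
finger_gap: 17.3
finger_force: 15.0
```

Emit:
arm_command:
  steps:
    - [0, -4.3, -2.5, 0, 0]
    - [0, -8.9, -4.5, 0, 0]
    - [0, -13.6, -6.1, 0, 0]
    - [0, -18.5, -7.2, 0, 0]
    - [0, -23.5, -7.8, 0, 0]
    - [0, -27, -7.9, 0, 0]
    - [0, -28.2, -7.9, 0, 0]
    - [0, -28.2, -7.9, 0, 0]

```text
clock: 34.02
eef_pos: [500.4, -185.9, 56.6]
eef_rot: [-3.139, 0.0, 3.0]
wrist_force: [-4.6, -8.9, 2.6]
finger_gap: 17.8
finger_force: 15.0
```

Emit:
arm_command:
  steps:
    - [0.15, 0, 0, 0, 0]
    - [0.35, 0, 0, 0, 0]
    - [0.4, 0, 0, 0, 0]
    - [0.4, 0, 0, 0, 0]
    - [0.4, 0, 0, -15, 0]
    - [0.4, 0, 0, -35, 0]
    - [0.4, 0, 0, -65, 0]
    - [0.4, 0, 0, -95, 0]
    - [0.4, 0, 0, -120, 0]
    - [0.4, 40, 40, -120, 0]
    - [0.4, 70, 90, -120, 0]
    - [0.4, 90, 140, -120, 0]
    - [0.4, 100, 190, -120, 0]
    - [0.4, 100, 230, -120, 0]
    - [0.4, 100, 250, -120, 0]
    - [0.4, 100, 250, -120, 0]

```text
clock: 36.02
eef_pos: [437.0, 77.9, 177.2]
eef_rot: [3.141, 0.001, 3.002]
wrist_force: [0.6, -0.4, 0.7]
finger_gap: 37.5
finger_force: 0.0
```

```bash
python3 - <<'E'
from h import *
s=monitor.read_state(); print(s["eef_pos"],s["clock"],s["wrist_force"])
n=np.array([511.1,-211.1,-.142]);a=n[2]
for nm in("top","scene"):
    c=imaging.camera(nm); q=proj(c,place(n,[[-15,40,33]]))[0]; u,v=np.int32(q)
    hs=cv2.cvtColor(c["img"],cv2.COLOR_RGB2HSV); m=((hs[...,0]<6)|(hs[...,0]>172))&(hs[...,1]>140)&(hs[...,2]>60)
    w=np.zeros_like(m); w[v-35:v+35,u-35:u+35]=1; p=np.argwhere(m&w)[:,::-1]
    L=np.array([ray(c,x,33)[:2]-n[:2] for x in p]); L=np.c_[L[:,0]*np.cos(a)+L[:,1]*np.sin(a),-L[:,0]*np.sin(a)+L[:,1]*np.cos(a)]
    print(nm,"red local",len(L),L.mean(0).round(1),L.min(0).round(1),L.max(0).round(1))
    k,l,st,ce=cv2.connectedComponentsWithStats(hsv(c,(18,110,80),(35,255,255),(360,440,205,295) if nm=="top" else (218,310,180,250)).astype(np.uint8)); print([(ce[i].round(),int(st[i,4])) for i in range(1,k) if st[i,4]>5])
    ys,xs=np.nonzero((hs[...,0]>5)&(hs[...,0]<18)&(hs[...,1]>130)&(hs[...,2]>60)&(cv2.circle(np.zeros((480,640),np.uint8),tuple(np.int32(proj(c,place(n,[[35,0,60]]))[0]).tolist()),28,1,-1)>0)); print("orange",len(xs),xs.mean(),ys.mean(),proj(c,place(n,[[32,1.5,60]]))[0])
E
python3 q.py | grep -E "flat|tilt"
```

```text
[436.95677276  77.90539569 177.2367896 ] 36.025 [ 0.62988234 -0.37366133  0.69147001]
top red local 77 [-19.8  46.9] [-28.6  14.6] [-10.2  63.1]
[(array([411., 220.]), 95), (array([391., 230.]), 55), (array([428., 235.]), 58), (array([386., 264.]), 54), (array([423., 270.]), 59), (array([404., 280.]), 78)]
orange 84 410.0 235.82142857142858 [410.53481776 235.64245342]
scene red local 37 [-16.3  50.1] [-23.2  17.6] [-8.4 88.9]
[(array([260., 193.]), 23), (array([280., 195.]), 38), (array([236., 207.]), 24), (array([284., 210.]), 22), (array([238., 223.]), 41), (array([258., 226.]), 29)]
orange 62 250.0 203.3709677419355 [249.82582529 204.25930588]
flat (0, 1) [-3.332  1.683 -0.004] 0.292
flat (0,) [-2.960e+00  1.553e+00  1.000e-03] 0.079
flat (1,) [-3.037  1.99  -0.025] 0.21
tilt [-3.212  1.498  0.007  0.046 -0.297] 0.275
```

```bash
python3 - <<'E'
from h import *
n=np.array([511.1,-211.1,-.142]);a=n[2]
for nm in("top","scene"):
    c=imaging.camera(nm); u,v=np.int32(proj(c,place(n,[[-15,40,33]]))[0])
    hs=cv2.cvtColor(c["img"],cv2.COLOR_RGB2HSV); m=((hs[...,0]<6)|(hs[...,0]>172))&(hs[...,1]>140)&(hs[...,2]>60)
    w=np.zeros_like(m); w[v-35:v+35,u-35:u+35]=1
    best=[]
    for t in np.arange(1.1,1.66,.05):
        d=np.array([-np.cos(t),-np.sin(t)]);e=np.array([-d[1],d[0]]);pv=np.array([-15,75])
        def q(r,s,z): return [*(pv+d*r+e*s),z]
        arm=np.array([q(r,s,z) for r in(0,65) for s in(-8,8) for z in(23,33)])
        kn=np.array([q(50+9*np.cos(f),9*np.sin(f),z) for f in np.arange(0,6.3,.5) for z in(33,68)])
        pc=np.array([[-15+12*np.cos(f),75+12*np.sin(f),z] for f in np.arange(0,6.3,.5) for z in(23,36)])
        s=np.clip(sil(c,n,[arm])-sil(c,n,[kn])-sil(c,n,[pc]),0,1); best.append((round(float(np.abs(s-(m&(w>0))).sum()),1),round(t,2)))
    print(nm,sorted(best)[:5])
E
```

```text
top [(35.2, np.float64(1.45)), (37.7, np.float64(1.5)), (38.8, np.float64(1.4)), (45.0, np.float64(1.35)), (53.6, np.float64(1.55))]
scene [(37.8, np.float64(1.35)), (38.2, np.float64(1.4)), (38.5, np.float64(1.3)), (42.8, np.float64(1.45)), (43.0, np.float64(1.25))]
```

The image puts the arm at about 1.4 rad, which is short of the stop. I push the knob the rest of the way with closed fingers from its robot side.

Emit:
arm_command:
  steps:
    - [0, -10, -50, 0, 0]
    - [0, -20, -100, 0, 0]
    - [0, -35, -150, 0, 0]
    - [0, -50, -200, 0, 0]
    - [0, -62, -240, 0, 0]
    - [0, -62, -250.5, 0, 0]
    - [0, -62, -250.5, 20, 0]
    - [0, -62, -250.5, 50, 0]
    - [0, -62, -250.5, 80, 0]
    - [0, -62, -250.5, 100, 0]
    - [0, -62, -250.5, 115, 0]
    - [0, -62, -250.5, 120, 0]
    - [0, -62, -250.5, 120, 0]
  force: 10

```text
clock: 37.95
eef_pos: [463.2, -179.7, 56.7]
eef_rot: [-3.142, 0.0, 3.0]
wrist_force: [-0.4, -0.4, 0.7]
finger_gap: 0.9
finger_force: 0.0
```

Emit:
arm_command:
  steps:
    - [0, -3, 0, 0, 0]
    - [0, -6, 0, 0, 0]
    - [0, -9, 0, 0, 0]
    - [0, -12, 0, 0, 0]
    - [0, -15, 0, 0, 0]
    - [0, -17, 0, 0, 0]
    - [0, -18, 0, 0, 0]
    - [0, -18, 0, 0, 0]

```text
clock: 38.95
eef_pos: [480.9, -182.2, 56.4]
eef_rot: [3.141, -0.0, 3.0]
wrist_force: [-1.0, -0.9, -0.4]
finger_gap: 0.4
finger_force: 0.5
```

Emit:
arm_command:
  steps:
    - [0, -1, 0, 0, 0]
    - [0, -2, 0, 0, 0]
    - [0, -3, 0, 0, 0]
    - [0, -4, 0, 0, 0]
    - [0, -4, 0, 0, 0]

```text
clock: 39.58
eef_pos: [484.1, -182.7, 56.3]
eef_rot: [3.141, -0.002, 3.0]
wrist_force: [-8.7, -1.0, 4.3]
finger_gap: 0.4
finger_force: 4.3
```

Emit:
arm_command:
  steps:
    - [0, -0.7, 0, 0, 0]
    - [0, -1.4, 0, 0, 0]
    - [0, -2, 0, 0, 0]
    - [0, -2, 0, 0, 0]

```text
clock: 40.08
eef_pos: [484.5, -182.8, 56.2]
eef_rot: [3.141, -0.006, 3.0]
wrist_force: [-21.0, -1.2, 12.6]
finger_gap: 0.5
finger_force: 10.9
```

The force climbs as the finger reaches nest x ≈ -30, which matches the arm being at its stop. I back off and clear.

Emit:
arm_command:
  steps:
    - [0, 5, 0, 0, 0]
    - [0, 15, 0, 0, 0]
    - [0, 25, 0, 0, 0]
    - [0, 25, 0, -30, 0]
    - [0, 25, 0, -70, 0]
    - [0, 25, 0, -110, 0]
    - [0, 50, 50, -120, 0]
    - [0, 60, 100, -120, 0]
    - [0, 70, 150, -120, 0]
    - [0, 80, 200, -120, 0]
    - [0, 80, 240, -120, 0]
    - [0, 80, 250, -120, 0]
    - [0, 80, 250, -120, 0]
    - [0, 80, 250, -120, 0]

```text
clock: 41.82
eef_pos: [442.7, 74.7, 176.4]
eef_rot: [-3.141, -0.0, 2.999]
wrist_force: [0.0, -0.5, -0.1]
finger_gap: 0.3
finger_force: 0.0
```

```bash
python3 q.py | grep -E "flat|tilt"; python3 -c "
from cell import job,monitor
print(monitor.read_state()['wrist_force']); print(job.sign_off())"
```

```text
flat (0, 1) [-3.332  1.683 -0.004] 0.305
flat (0,) [-3.267  1.792  0.006] 0.077
flat (1,) [-3.595  1.533 -0.021] 0.224
tilt [-3.127  1.725  0.004  0.047 -0.083] 0.288
[ 0.6174595  -0.4035691  -0.05747452]
the job is handed in; nothing more can be done
None
```

I handed the job in at about 42 s; no verdict came back. By camera fit the plate lies in the dark fixture about 3 mm and 2 mm off centre, after one re-lay because its far edge first came down on a stop. I take it to be flat, since the fitted tilt of about 0.047 rad looks like camera bias, and the clamp arm was pushed until it met its stop.

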